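# Slide the test plate into its holder and gate it

### The job

Press lightly on the top of the amber glass test plate and slide it flat along the metal breadboard, never lifting it or shoving it by an edge, into the black holder, under the side lips, until it is fully home against the end stop. Then slide the red gate across the holder's mouth behind it to its end, and let go. The glass is fragile (press with well under 20 N, and bring it softly against the holder), and the blue plate and everything else stay where they are.

Things in the scene. Friction and masses are not known exactly. Their poses are not given: they have to be found in the camera images.
- board_top (a point): centre of the upper face of the fixed, level metal breadboard (560 x 700 mm, rows of small dark holes) that the plates and the holder lie on; its height above the table differs from time to time (18 to 30 mm)
- plate_mid (a point): centre (half-way up) of the amber glass test plate with small dark marks: 90 mm long (its x axis), 75 mm wide (its y axis), 3 mm thick, about 60 g, flat on the breadboard; either end may go in first. Glass slides easily on breadboard and holder (friction about 0.25), rubber fingertips grip it far better: a few newtons on top carry it. Pressed by a stiff arm, force rises some 50 N per mm
- home (a point): where the plate's centre lies when home in the fixed black holder, 1.5 mm above the breadboard; the plate goes in along +x of this frame, sliding on the breadboard all the way. Two rails (12 mm wide and high) run from x = -44 to +45 mm, 79 mm apart (2 mm play each side; their first 8 mm splay out 3 mm), with an end stop, 12 mm high, whose face is at x = +45 mm
- holder: the black plate holder; same place and axes as the home point but on the breadboard's surface. Along the rails, lips reach 6 mm inwards over the plate, from 5.5 to 9.5 mm above the breadboard; the gap above the plate stays 67 mm wide. At the mouth, x = -60 to -92 mm, two guides 10 mm high flare out from 79 to about 108 mm apart
- gate (a joint): travel of the red gate: 0 = open, 0.038 m = shut, starts at 0 to 6 mm (clear of the channel); slides along -y of the home frame, about 2 N of friction, stays where left. Its bar (8 mm along x, 40 mm along y, 9 mm high) crosses the mouth at x = -52 mm, 3 mm behind a plate that is home; a plate not home blocks it
- gate_knob (a point): middle of the gate's upright red grip block (14 mm along the home frame's x, 16 mm along its y, from 9 to 45 mm above the breadboard), 30 mm above the breadboard, at x = -52 mm and y = +68 mm (open) to +30 mm (shut) in the home frame; can be pinched from above or pushed from its +y side
- spare_mid (a point): centre of the blue glass plate, same size as the amber one, loose on the breadboard about 17 cm from it, on either side; not to be touched
- objective: steel microscope objective standing at the far edge of the breadboard, 34 mm across, 40 mm high, origin at its foot; leave
- cleaver: black block tool with a steel top, 50 x 70 x 37 mm, on the far right of the breadboard, origin at its foot; leave
- driver: screwdriver with blue handle, 160 mm long, lying at the right edge of the breadboard beyond the holder, origin under its middle; leave
- flask: white bottle with red cap, 54 mm across, 110 mm high, on the table to the right, origin at its foot; leave
- cup: grey cup, 66 mm across, 70 mm high, on the table to the left, origin at its foot; leave
- spool: grey spool with yellow winding, 110 mm across, 50 mm high, on the table to the left, origin at its foot; leave
- tray: green open tray 120 x 90 x 30 mm on the table to the right, origin at its foot; leave
There are look-alikes about, which are no part of the job. What is meant by the part that bears plate_mid is not turquoise, and is the larger of those in its own colour.

How it is judged (in metres and radians):
On the way, in this order (a step that is already met when the one before it is completed fails the run):
1. the amber plate is carried along by fingers pressing on its top (contact force between the fingers and plate above 0.5 N and horizontal distance between the grasp point and plate_mid below 0.05 m and distance of plate_mid from where it was at the start of the episode above 0.03 m), for 0.2 s.
2. the amber plate is home against the end stop (x of plate_mid in the frame of home between -0.003 and 0.003 m and y of plate_mid in the frame of home between -0.004 and 0.004 m and z of plate_mid in the frame of home below 0.002 m and angle between the x axis of plate_mid and the x axis of home, either way round below 0.07 rad), for 0.2 s.
3. the red gate is shut behind it (all of step 2 and value of joint gate above 0.034 m), for 0.2 s.
At the end, for the whole second after the job is handed in: The amber plate lies flat in the holder, within 3 mm of the end stop, within 4 mm of the middle and 0.07 rad of straight, at rest; the gate is shut (joint above 34 mm of 38); the fingers touch neither (all of step 3 and linear speed of plate below 0.01 m/s and contact force between the fingers and holder below 0.1 N and contact force between the fingers and plate below 0.1 N).
It fails at once if the glass is pressed with more than 20 N (contact force between the fingers and plate above 20 N).
It fails at once if the plate is rammed against the holder with more than 15 N (contact force between plate and holder above 15 N).
It fails at once if the plate is lifted more than 6 mm off the breadboard (z of plate_mid in the frame of board_top above 0.0075 m).
It fails at once if the plate is pushed by its edge instead of being pressed on its top (fingers load it while the grasp point is more than 50 mm from its centre) (contact force between the fingers and plate above 0.5 N and horizontal distance between the grasp point and plate_mid above 0.05 m).
It fails at once if the blue plate or another bystander is moved more than 15 mm (distance of any of spare_mid, objective, cleaver, driver, flask, cup, spool, tray from where it was at the start of the episode above 0.015 m).
It also fails if it takes over 72 s, if anything falls off the work surface, if the arm or the gripper's body presses on something with over 40 N, if the wrist force passes 120 N, or if a joint passes its speed limit or range.

### The arm

A 6-joint arm with a two-finger parallel gripper is mounted at the origin on the work surface. World frame = base frame: x ahead of the robot, y to its left, z up, the work surface at z = 0. Lengths are in m, angles in degrees, forces in N, time in s.
With the tool pointing down it reaches from about 0.4 to 0.825 m from the base axis. Payload 7 kg.
Tool frame: the origin (TCP) lies at the very end of the fingers, on their centre line; the grasp point (between the pads) lies 19 mm behind it (r.hold_point_z is the distance from the TCP to the grasp point, in m); x points along the fingers, y is the direction in which the jaws open and shut, and the axes are right-handed (so a half turn about x gives the same grasp; the last joint's range is limited). The gripper opens to 88 mm and grips with 3 to 60 N. Pads are 19 mm wide; open, the fingers measure 130 mm over their backs; the gripper's body (78 mm by 193 mm) begins 47 mm behind the grasp point.
Start: joints at [-51.79, 20.546, 0.682, 0, -70.136, -16.507], TCP at [0.25, -0.627, 0.227] pointing down, gripper open.
Joint ranges: [-176.03, 176.03], [-82.01, 121.73], [-58.28, 71.71], [-173.87, 95.51], [-174.79, -0.11], [-173.66, 173.66]. Speed limits (degrees/s): [136.94, 136.94, 172.46, 180, 180, 180].

### API

Orientations are given as [roll, pitch, yaw] about the fixed x, y, z axes, in that order (R = Rz(yaw) Ry(pitch) Rx(roll)).
In Python, from plant import r gives the robot as it stands. The module is installed in compiled form; this text tells all that it offers.
- The arm moves only by the shell command python3 -m creep 'ROWS' [FORCE]. ROWS is JSON, a list of rows, each a list of 7 numbers: the turn, a rotation vector about the tool's x, y, z in rad, then the shift along the tool's x, y, z in cm, then the opening in per cent of the stroke, from 0 (shut) to 100 (fully open). In form: [[rx, ry, rz, x, y, z, fingers], ...]. A call has 1 to 8 rows; each row shifts and turns the commanded pose from where the row before left it, along the tool's axes as they then stand; what a row does not reach is not made up. A row lasts 1/10 s, in which the tool goes at most 50 mm and 8.59 degrees, less where a joint would pass 70% of its speed; a pose out of reach is approached as far as the arm can. A call is refused whole if a number of a shift passes 5 or a number of a turn 0.15, either way. A call with a gripper value outside its range is refused whole. The fingers move at their own pace and stop on an object; FORCE is the grip in N (left out, the last holds). Time passes only in rows, so rows that do not move let the fingers close. It gives the time, the measured TCP pose, the force and the opening at its end, in the units of the state.
- r.get_state(): the state, without advancing time (a new reading comes with each control period).
- r.capture(name): name is "scene" or "top"; returns (picture, depth): 420x560x3 uint8, blue, green, red; 420x560 float32, m along the optical axis (not along the pixel's ray), 0 where there is no reading.
- r.camera_info(name): a dict with "fovy" (degrees; the focal length in pixels is half the picture's height over the tangent of half this angle, whatever the lens; pixels are square), "cx", "cy" (the principal point, pixels), "camera_from_world" (4x4, takes a point from world to camera coordinates). Camera axes: x right, y down, z forward; pixel columns grow to the right and rows downward; lengths in m; the calibration is good to about 2 mm. A picture is of the moment at which its call begins. camera_info takes no time and is no camera call.
- r.close_job(): hands the job in, once; it reports no verdict.
Trained networks look in the newest picture that a camera, given by its name, has taken for a name from the list of things; names that differ only in an ending like _2 or _b are one class to them, and where a whole thing is asked for, a point or a joint stands for the part that bears it (a point fixed in the world has none). Each returns a list of dicts, best first, with "score" (0 to 1); they miss things now and then, are a little off and sometimes report something else, mostly with a low value. They report only what shows in the picture. A call takes as long as a camera call. They do not tell look-alikes from the thing itself.
- r.look_for(query, camera): "rect" ([left, top, right, bottom] in pixels, round what is visible of it).
- r.masks_of(query, camera): "pixels" (420x560 bool, what is visible of it) and "rect" ([left, top, right, bottom] in pixels, round what is visible of it).
The state is a dict: "time_s": time; "joints": joint angles; "qd": joint speeds; "joint_torque": joint torques, N m; "tcp_pos": TCP position; "eef_rot": TCP orientation; "contact_force": force on the tool from outside, world axes, zero at the start; "moment": the same for the moment, N m; "gripper_width": finger opening in m.
Only numpy, scipy, OpenCV 4.12 (cv2) and the standard library are available. Lean on these libraries where they do the work, as an engineer would, in place of code of your own. Each camera call takes 0.05 s, during which the arm holds its last target. There are 200 camera calls.

## Working session

There is one attempt and no reset: what is moved stays moved. The work goes in short steps, Python scripts to look and compute and a shell command to move; the robot and the scene stay as the last step left them, time stands still between calls to the robot, and variables do not carry over. Pictures are saved under pics/ and viewed, about 8 in all and at most 12, crops included, and the job is handed in when it is done.

```bash
mkdir -p pics
python3 - <<'E'
from plant import r
import cv2,numpy as np
s=r.get_state();print(s)
for n in("scene","top"):
    p,d=r.capture(n);cv2.imwrite(f"pics/{n}1.png",p);np.savez(f"{n}1.npz",p=p,d=d)
    i=r.camera_info(n);print(n,i)
    for q in("plate_mid","holder","gate_knob","spare_mid"):
        print(q,[(round(x['score'],2),np.round(x['rect'])) for x in r.look_for(q,n)])
E
```

```text
{'time_s': 0.0, 'joints': array([-5.17902824e+01,  2.05902624e+01,  6.34233986e-01, -1.96486195e-02,
       -7.01379474e+01, -1.65076161e+01]), 'qd': array([-0.075432  , -0.03057703,  0.03062643, -0.11541687, -0.05207692,
        0.018808  ]), 'joint_torque': array([ 1.22804955e-03, -5.82709301e+01,  2.93069923e+01,  6.99733436e+00,
        7.13152884e-03, -1.55264620e-04]), 'tcp_pos': array([ 0.24939502, -0.62670101,  0.22564093]), 'eef_rot': array([ 95.38925096,  89.90422548, 117.08466151]), 'contact_force': array([ 0.07597663, -0.19502834, -0.38713594]), 'moment': array([-0.05033172, -0.00275854,  0.04804631]), 'gripper_width': 0.0878759205247714}
scene {'fovy': 57.358786876865736, 'cx': 282.7044954476961, 'cy': 202.7751406120505, 'camera_from_world': array([[ 0.84869194,  0.52880507, -0.00933755, -0.4064581 ],
       [ 0.30244038, -0.4997261 , -0.8116672 , -0.07862453],
       [-0.43387994,  0.68603136, -0.58404552,  1.26150018],
       [ 0.        ,  0.        ,  0.        ,  1.        ]])}
plate_mid [(0.91, array([350., 187., 387., 213.])), (0.69, array([255., 143., 283., 163.])), (0.49, array([402., 169., 430., 182.]))]
holder [(0.71, array([240., 216., 315., 268.]))]
gate_knob [(0.7, array([297., 234., 310., 252.]))]
spare_mid [(0.55, array([304., 168., 335., 191.]))]
top {'fovy': 50.901550857542745, 'cx': 275.9435997525134, 'cy': 204.6936436903522, 'camera_from_world': array([[ 0.00636281, -0.99993045,  0.00993001,  0.00668951],
       [-0.99656522, -0.0071607 , -0.08250143,  0.49054987],
       [ 0.08256679, -0.00937096, -0.99654147,  1.201089  ],
       [ 0.        ,  0.        ,  0.        ,  1.        ]])}
plate_mid [(0.89, array([183., 138., 223., 169.])), (0.86, array([141., 291., 174., 327.])), (0.81, array([110., 108., 138., 136.]))]
holder [(0.65, array([278., 165., 336., 225.]))]
gate_knob [(0.42, array([298., 167., 303., 180.]))]
spare_mid [(0.59, array([180., 197., 213., 222.]))]
```

View pics/top1.png

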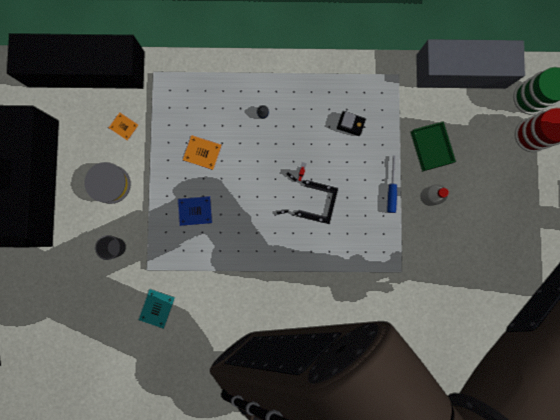

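View pics/scene1.png

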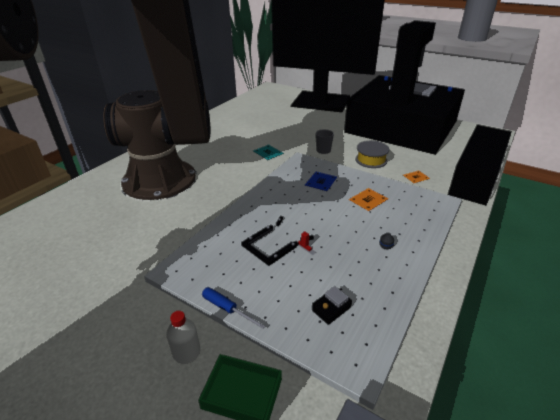

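Candidates for plate_mid in the top view are the large amber plate on the board at (202,153), a small amber plate on the table at (123,126) and the turquoise plate at (156,309). I choose (202,153): it is amber, the larger one, and on the board. The blue spare is at (195,210). The holder is around (315,200) with its mouth to the left, and the red knob is at (301,172).

```bash
cat > h.py <<'E'
import numpy as np,cv2
from plant import r
def cam(n):
    i=r.camera_info(n);f=210/np.tan(np.radians(i['fovy']/2));return f,i['cx'],i['cy'],i['camera_from_world']
def deproj(n,u,v,d):
    f,cx,cy,T=cam(n);c=np.stack([(u-cx)/f*d,(v-cy)/f*d,d],-1);return (c-T[:3,3])@T[:3,:3]
def atz(n,u,v,z):
    f,cx,cy,T=cam(n);R=T[:3,:3];o=-R.T@T[:3,3]
    w=np.stack([(np.asarray(u,float)-cx)/f,(np.asarray(v,float)-cy)/f,np.ones_like(u,float)],-1)@R
    return o+w*((z-o[2])/w[...,2])[...,None]
def proj(n,P):
    f,cx,cy,T=cam(n);c=np.asarray(P)@T[:3,:3].T+T[:3,3];return np.stack([f*c[...,0]/c[...,2]+cx,f*c[...,1]/c[...,2]+cy],-1)
def rect(n,m,z):
    c=max(cv2.findContours(m.astype(np.uint8),cv2.RETR_EXTERNAL,cv2.CHAIN_APPROX_NONE)[0],key=cv2.contourArea)[:,0]
    w=atz(n,c[:,0],c[:,1],z)[:,:2];(x,y),s,a=cv2.minAreaRect((w*1000).astype(np.float32))
    if s[0]<s[1]:s=s[::-1];a+=90
    return np.round([x,y,s[0],s[1],a],1)   # mm, deg of long axis
E
python3 - <<'E'
from h import *
for n in("top","scene"):
    z=np.load(n+"1.npz");p,d=z['p'],z['d'];v,u=np.mgrid[:420,:560];W=deproj(n,u,v,d)
    on=(W[...,0]>.45)&(W[...,0]<.72)&(W[...,1]>-.25)&(W[...,1]<.25)&(d>0)&(W[...,2]>.01)&(W[...,2]<.04)
    zb=np.median(W[on][:,2]);print(n,"board z",zb,np.std(W[on][:,2]))
    hsv=cv2.cvtColor(p,cv2.COLOR_BGR2HSV)
    am=((hsv[...,0]>8)&(hsv[...,0]<24)&(hsv[...,1]>150)&(hsv[...,2]>100)&on).astype(np.uint8)
    am=cv2.morphologyEx(am,cv2.MORPH_CLOSE,np.ones((9,9)))
    print("amber",rect(n,am,zb+.003))
    bl=((hsv[...,0]>105)&(hsv[...,0]<130)&(hsv[...,1]>150)&on&(W[...,1]>0)).astype(np.uint8)
    if bl.any():print("blue",rect(n,cv2.morphologyEx(bl,cv2.MORPH_CLOSE,np.ones((9,9))),zb+.003))
    rd=((hsv[...,0]<6)|(hsv[...,0]>174))&(hsv[...,1]>150)&(hsv[...,2]>60)&(W[...,0]>.4)&(W[...,0]<.75)&(abs(W[...,1])<.2)
    q=W[rd];print("red",rd.sum(),np.median(q,0),q.min(0),q.max(0))
    t=q[q[:,2]>zb+.04];print("red top",len(t),t.mean(0) if len(t) else'')
z=np.load("top1.npz")['p'];cv2.imwrite("pics/crop1.png",cv2.resize(z[100:250,170:370],None,fx=4,fy=4,interpolation=cv2.INTER_CUBIC))
E
```

```text
top board z 0.01904151541354831 0.0033872104729623523
amber [636.  217.6  87.   72.   71.9]
blue [480.9 220.8  58.4  57.9   1.1]
red 43 [ 0.57483821 -0.05656073  0.06047816] [ 0.558502   -0.0646467   0.02224924] [ 0.59528407 -0.05110905  0.06829901]
red top 25 [ 0.57739475 -0.0582215   0.06296215]
scene board z 0.020117219290488025 0.00286435511392957
amber [638.2 214.9  87.6  72.5  72.9]
blue [480.9 219.6  64.   62.9   3. ]
red 114 [ 0.58227082 -0.06379672  0.04195908] [ 0.56075024 -0.06876127  0.02072037] [ 0.59743711 -0.05349783  0.0663894 ]
red top 22 [ 0.58098513 -0.06180466  0.06354234]
```

View pics/crop1.png

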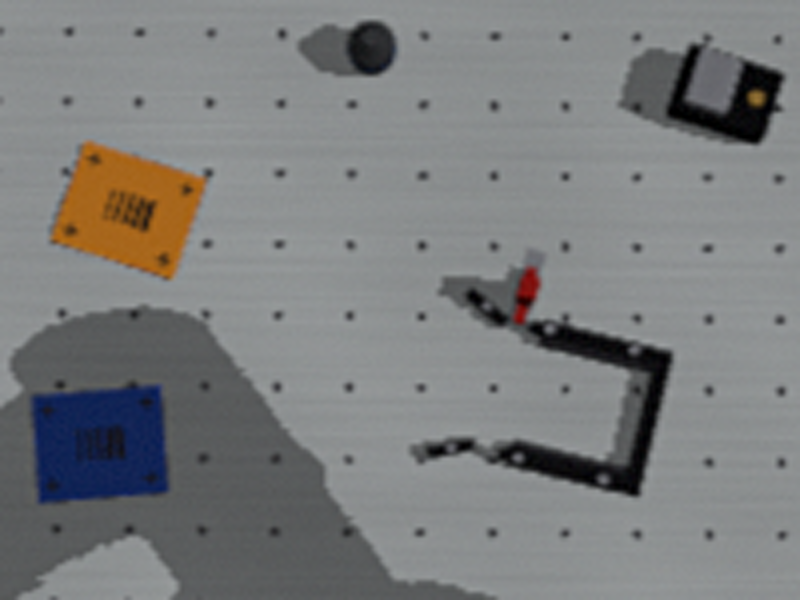

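```bash
cat > hf.py <<'E'
from h import *
from scipy.optimize import minimize
K=6
def boxes(t=12):
    B=[]
    for s in(1,-1):
        B+= [(-36,45,*sorted((s*39.5,s*51.5)),0,12),(-36,45,*sorted((s*33.5,s*45)),5.5,9.5)]
    return B+[(45,45+t,-51.5,51.5,0,12)]
def draw(n,x,y,a,zb,t,off,shape):
    m=np.zeros(shape,np.uint8);c,s=np.cos(a),np.sin(a)
    H=[np.array([[X,Y,Z] for X in b[:2] for Y in b[2:4] for Z in b[4:]],float) for b in boxes(t)]
    for s_ in(1,-1):   # first 8 mm splayed 3 mm
        H.append(np.array([[X,s_*(Y+(3 if X<-40 else 0)),Z] for X in(-44,-36) for Y in(39.5,51.5) for Z in(0,12)],float))
    for P in H:
        P=P/1000;W=np.c_[x+c*P[:,0]-s*P[:,1],y+s*P[:,0]+c*P[:,1],zb+P[:,2]]
        uv=((proj(n,W)-off+.5)*K-.5)
        cv2.fillConvexPoly(m,cv2.convexHull(np.round(uv*16).astype(np.int32)),255,shift=4)
    return m
def fit(n,p,zb,g):
    c=proj(n,np.array([[g[0],g[1],zb]]))[0];off=np.round(c-45);u,v=off.astype(int)
    gray=cv2.cvtColor(p,cv2.COLOR_BGR2GRAY)[v:v+90,u:u+90]
    big=cv2.resize(gray,None,fx=K,fy=K,interpolation=cv2.INTER_CUBIC)
    obs=cv2.morphologyEx((big<62).astype(np.uint8)*255,cv2.MORPH_CLOSE,np.ones((13,13)))
    V,U=np.mgrid[:90*K,:90*K];w=atz(n,(U+.5)/K-.5+off[0],(V+.5)/K-.5+off[1],zb+.01)
    def cost(q):
        x,y=q[0]/1000,q[1]/1000;a=np.radians(q[2]);m=draw(n,x,y,a,zb,q[3],off,obs.shape)
        dx,dy=w[...,0]-x,w[...,1]-y;X=dx*np.cos(a)+dy*np.sin(a);Y=-dx*np.sin(a)+dy*np.cos(a)
        k=(X>-.04)&(X<.08)&(abs(Y)<.075);mm=m>0;o=obs>0
        return 1-(mm&o&k).sum()/((mm|o)&k).sum()
    best=min((minimize(cost,[g[0]*1000+i,g[1]*1000+j,g[2],12],method='Nelder-Mead',options=dict(initial_simplex=np.array([[g[0]*1000+i,g[1]*1000+j,g[2],12]]+[list(np.array([g[0]*1000+i,g[1]*1000+j,g[2],12])+e) for e in np.diag([5,5,4,-3])]),maxiter=150)) for i in(-5,5) for j in(-5,5)),key=lambda o:o.fun)
    q=best.x;m=draw(n,q[0]/1000,q[1]/1000,np.radians(q[2]),zb,q[3],off,obs.shape)
    vis=cv2.cvtColor(big,cv2.COLOR_GRAY2BGR);vis[...,2]=cv2.max(vis[...,2],m//2);vis[...,1]=cv2.max(vis[...,1],obs//3)
    return np.round(q,2),best.fun,vis
E
cat > run.py <<'E'
from hf import *
V=[]
for n in("top","scene"):
    p=np.load(n+"1.npz")['p'];q,f,v=fit(n,p,.0195,(.515,-.105,-107));print(n,q,f);V.append(v[:,:400] if 0 else cv2.resize(v,(400,400)))
    a=np.radians(q[2])
    for g in(0,38):
        P=np.array([-52,68-g,45]);W=[q[0]/1000+(np.cos(a)*P[0]-np.sin(a)*P[1])/1000,q[1]/1000+(np.sin(a)*P[0]+np.cos(a)*P[1])/1000];print(" knob",g,np.round(W,4))
cv2.imwrite("pics/fit.png",np.hstack(V))
E
python3 run.py
```

```text
Traceback (most recent call last):
  File "run.py", line 4, in <module>
    p=np.load(n+"1.npz")['p'];q,f,v=fit(n,p,.0195,(.515,-.105,-107));print(n,q,f);V.append(v[:,:400] if 0 else cv2.resize(v,(400,400)))
                                    ~~~^^^^^^^^^^^^^^^^^^^^^^^^^^^^^
  File "hf.py", line 30, in fit
    best=min((minimize(cost,[g[0]*1000+i,g[1]*1000+j,g[2],12],method='Nelder-Mead',options=dict(initial_simplex=np.array([[g[0]*1000+i,g[1]*1000+j,g[2],12]]+[list(np.array([g[0]*1000+i,g[1]*1000+j,g[2],12])+e) for e in np.diag([5,5,4,-3])]),maxiter=150)) for i in(-5,5) for j in(-5,5)),key=lambda o:o.fun)
  File "hf.py", line 30, in <genexpr>
    best=min((minimize(cost,[g[0]*1000+i,g[1]*1000+j,g[2],12],method='Nelder-Mead',options=dict(initial_simplex=np.array([[g[0]*1000+i,g[1]*1000+j,g[2],12]]+[list(np.array([g[0]*1000+i,g[1]*1000+j,g[2],12])+e) for e in np.diag([5,5,4,-3])]),maxiter=150)) for i in(-5,5) for j in(-5,5)),key=lambda o:o.fun)
              ~~~~~~~~^^^^^^^^^^^^^^^^^^^^^^^^^^^^^^^^^^^^^^^^^^^^^^^^^^^^^^^^^^^^^^^^^^^^^^^^^^^^^^^^^^^^^^^^^^^^^^^^^^^^^^^^^^^^^^^^^^^^^^^^^^^^^^^^^^^^^^^^^^^^^^^^^^^^^^^^^^^^^^^^^^^^^^^^^^^^^^^^^^^^^^^^^^^^^^^^^^^^^^^^^^^^^^^^^^^^^^^^^^^^^^^^^^^^^^^^
  File "hf.py", line 26, in cost
    x,y=q[0]/1000,q[1]/1000;a=np.radians(q[2]);m=draw(n,x,y,a,zb,q[3],off,obs.shape)
                                                 ~~~~^^^^^^^^^^^^^^^^^^^^^^^^^^^^^^^
  File "hf.py", line 16, in draw
    uv=((proj(n,W)-off+.5)*K-.5)
         ~~~~^^^^^
  File "h.py", line 12, in proj
    f,cx,cy,T=cam(n);c=np.asarray(P)@T[:3,:3].T+T[:3,3];return np.stack([f*c[...,0]/c[...,2]+cx,f*c[...,1]/c[...,2]+cy],-1)
              ~~~^^^
  File "h.py", line 4, in cam
    i=r.camera_info(n);f=210/np.tan(np.radians(i['fovy']/2));return f,i['cx'],i['cy'],i['camera_from_world']
ValueError: time passes only in moves, steps and waits
```

Too many camera_info calls, so I'll cache it.

```bash
sed -i 's/^def cam/from functools import lru_cache\n@lru_cache\ndef cam/' h.py; python3 run.py
```

```text
top [ 501.8   -93.84 -103.81    9.95] 0.12822691018924914
 knob 0 [ 0.5802 -0.0596]
 knob 38 [ 0.5433 -0.0505]
scene [ 504.48  -93.16 -103.7    10.98] 0.08741438695118575
 knob 0 [ 0.5829 -0.0587]
 knob 38 [ 0.5459 -0.0497]
```

View pics/fit.png

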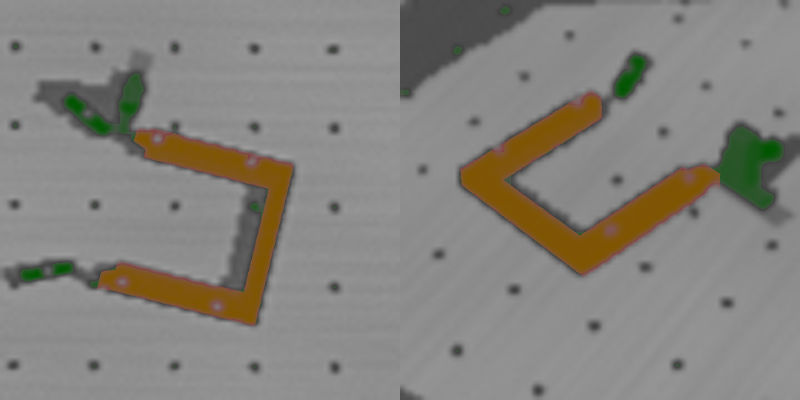

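```bash
cat > st.py <<'E'
from h import *
from scipy.spatial.transform import Rotation as Ro
def st(tx=None,ty=None,yaw=None):
    s=r.get_state();R=Ro.from_euler('xyz',s['eef_rot'],degrees=True).as_matrix()
    print('t',s['time_s'],'tcp',np.round(s['tcp_pos']*1000,2),'F',np.round(s['contact_force'],2),'w',round(s['gripper_width']*1000,1),'J',np.round(s['joints'],1))
    print(' yaw tool-y %.2f tool-z %.2f tilt(deg y,z) %.2f %.2f'%(np.degrees(np.arctan2(R[1,1],R[0,1])),np.degrees(np.arctan2(R[1,2],R[0,2])),np.degrees(R[2,1]),np.degrees(R[2,2])))
    if tx is not None:print(' go tool-yz mm',np.round((R.T@(np.array([tx,ty,0])/1000-s['tcp_pos']))[1:]*1000,1))
    return s,R
E
python3 -c "
from st import *
st(637,216.3)"
```

```text
t 0.5 tcp [ 249.62 -627.11  226.53] F [ 0.3  -0.63 -0.22] w 87.7 J [-51.8  20.5   0.7  -0.  -70.1 -16.5]
 yaw tool-y 111.71 tool-z 21.71 tilt(deg y,z) 0.00 0.00
 go tool-yz mm [640.3 671.8]
```

```bash
python3 -m creep '[[0.137,0,0,0,0,0,10],[0.137,0,0,0,0,0,10],[0.137,0,0,0,0,0,10],[0.137,0,0,0,0,0,10],[0.138,0,0,0,0,0,10],[0,0,0,0,0,0,10]]' 10; python3 -c "
from st import *
st(637,216.3)"
```

```text
time_s: 1.1
tcp_pos: [0.2496, -0.6271, 0.2266]
eef_rot: [25.7, 90.0, 8.0]
contact_force: [-0.2, -0.0, -1.0]
gripper_width: 0.045
t 1.1 tcp [ 249.58 -627.12  226.58] F [-0.22 -0.05 -1.01] w 45.0 J [-51.8  20.5   0.7  -0.  -70.1 -55.9]
 yaw tool-y 72.28 tool-z -17.72 tilt(deg y,z) 0.00 0.00
 go tool-yz mm [921.3 112.3]
```

```bash
python3 -m creep '[[0,0,0,0,3.7,0.45,10],[0,0,0,0,3.7,0.45,10],[0,0,0,0,3.7,0.45,10],[0,0,0,0,3.7,0.45,10],[0,0,0,0,3.7,0.45,10],[0,0,0,0,3.7,0.45,10],[0,0,0,0,3.7,0.45,10],[0,0,0,0,3.7,0.45,10]]' >/dev/null
python3 -m creep '[[0,0,0,0,3.7,0.45,10],[0,0,0,0,3.7,0.45,10],[0,0,0,0,3.7,0.45,10],[0,0,0,0,3.7,0.45,10],[0,0,0,0,3.7,0.45,10],[0,0,0,0,3.7,0.45,10],[0,0,0,0,3.7,0.45,10],[0,0,0,0,3.7,0.45,10]]' >/dev/null
python3 -m creep '[[0,0,0,0,3.7,0.45,10],[0,0,0,0,3.7,0.45,10],[0,0,0,0,3.7,0.45,10],[0,0,0,0,3.7,0.45,10],[0,0,0,0,3.7,0.45,10],[0,0,0,0,3.7,0.45,10],[0,0,0,0,3.7,0.45,10],[0,0,0,0,2.0,0.3,10]]' >/dev/null
python3 -m creep '[[0,0,0,0,1.0,0,10],[0,0,0,0,0,0,10]]'
python3 - <<'E'
from st import *
st(637,216.3)
E
```

```text
time_s: 3.7
tcp_pos: [0.6175, 0.1813, 0.226]
eef_rot: [-131.4, 90.0, -148.8]
contact_force: [-0.3, -1.0, 0.1]
gripper_width: 0.0085
t 3.7 tcp [617.54 181.3  226.02] F [-0.34 -1.03  0.12] w 8.5 J [  33.7   17.7   -3.6   -0.   -68.8 -141.1]
 yaw tool-y 72.61 tool-z -17.39 tilt(deg y,z) -0.03 -0.03
 go tool-yz mm [39.3  8.2]
```

```bash
python3 -m creep '[[0,0,0,0,2.0,0.4,10],[0,0,0,0,1.93,0.42,10],[0,0,0,4.5,0,0,10],[0,0,0,4.5,0,0,10],[0,0,0,4.5,0,0,10],[0,0,0,3.5,0,0,10],[0,0,0,1,0,0,10],[0,0,0,0,0,0,10]]'
python3 - <<'E'
from st import *
st(637,216.3)
p,d=r.capture("scene");cv2.imwrite("pics/s2.png",cv2.resize(p[130:250,270:430],None,fx=5,fy=5,interpolation=cv2.INTER_CUBIC))
E
```

```text
time_s: 4.5
tcp_pos: [0.6365, 0.2141, 0.0458]
eef_rot: [-124.8, 89.8, -142.3]
contact_force: [0.3, -0.4, 0.3]
gripper_width: 0.0087
t 4.5 tcp [636.54 214.11  45.76] F [ 0.31 -0.37  0.34] w 8.7 J [  35.2   29.   -11.5    0.   -49.7 -142.8]
 yaw tool-y 72.42 tool-z -17.58 tilt(deg y,z) -0.12 -0.09
 go tool-yz mm [ 2.3 -0.2]
```

View pics/s2.png

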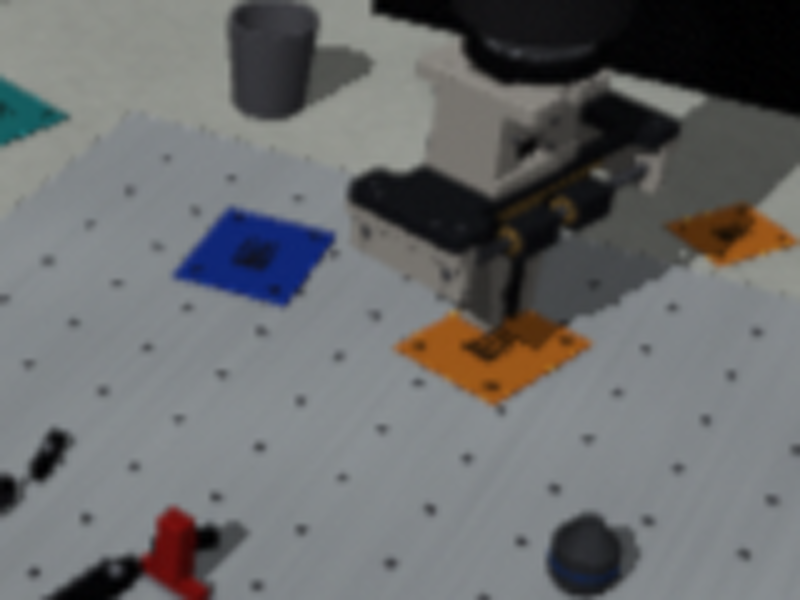

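```bash
cat > ck.py <<'E'
import sys;from plant import r
s=r.get_state();f=s['contact_force'];print(round(s['tcp_pos'][2]*1000,2),[round(float(x),2) for x in f],flush=True)
sys.exit(1 if abs(f[2])>float(sys.argv[1]) else 0)
E
python3 -m creep '[[0,0,0,1.0,0.2,0,10],[0,0,0,0.8,0,0,10],[0,0,0,0,0,0,10],[0,0,0,0,0,0,10]]'; python3 ck.py 2
python3 -m creep '[[0,0,0,0.02,0,0,10],[0,0,0,0,0,0,10]]' >/dev/null && python3 ck.py 2 &&
python3 -m creep '[[0,0,0,0.02,0,0,10],[0,0,0,0,0,0,10]]' >/dev/null && python3 ck.py 2 &&
python3 -m creep '[[0,0,0,0.02,0,0,10],[0,0,0,0,0,0,10]]' >/dev/null && python3 ck.py 2 &&
python3 -m creep '[[0,0,0,0.02,0,0,10],[0,0,0,0,0,0,10]]' >/dev/null && python3 ck.py 2 &&
python3 -m creep '[[0,0,0,0.02,0,0,10],[0,0,0,0,0,0,10]]' >/dev/null && python3 ck.py 2 &&
python3 -m creep '[[0,0,0,0.02,0,0,10],[0,0,0,0,0,0,10]]' >/dev/null && python3 ck.py 2 &&
python3 -m creep '[[0,0,0,0.02,0,0,10],[0,0,0,0,0,0,10]]' >/dev/null && python3 ck.py 2 &&
python3 -m creep '[[0,0,0,0.02,0,0,10],[0,0,0,0,0,0,10]]' >/dev/null && python3 ck.py 2
```

```text
time_s: 4.95
tcp_pos: [0.6379, 0.2174, 0.0288]
eef_rot: [39.9, 90.0, 22.3]
contact_force: [-0.0, -0.5, -0.2]
gripper_width: 0.0088
28.85 [-0.01, -0.53, -0.21]
28.73 [-0.16, -0.11, -0.02]
28.28 [0.01, -0.58, 0.13]
27.95 [-1.25, -0.02, 0.48]
27.71 [-0.2, -0.32, -0.37]
27.54 [0.13, 0.69, 0.2]
27.34 [0.18, -0.15, -0.45]
27.12 [-0.49, 0.07, 0.63]
26.93 [-0.5, 0.11, -1.02]
```

```bash
python3 -m creep '[[0,0,0,0.04,0,0,10],[0,0,0,0.04,0,0,10],[0,0,0,0.02,0,0,10],[0,0,0,0,0,0,10]]' >/dev/null && python3 ck.py 2 &&
python3 -m creep '[[0,0,0,0.02,0,0,10],[0,0,0,0,0,0,10]]' >/dev/null && python3 ck.py 2 &&
python3 -m creep '[[0,0,0,0.02,0,0,10],[0,0,0,0,0,0,10]]' >/dev/null && python3 ck.py 2 &&
python3 -m creep '[[0,0,0,0.02,0,0,10],[0,0,0,0,0,0,10]]' >/dev/null && python3 ck.py 2 &&
python3 -m creep '[[0,0,0,0.02,0,0,10],[0,0,0,0,0,0,10]]' >/dev/null && python3 ck.py 2 &&
python3 -m creep '[[0,0,0,0.02,0,0,10],[0,0,0,0,0,0,10]]' >/dev/null && python3 ck.py 2 &&
python3 -m creep '[[0,0,0,0.02,0,0,10],[0,0,0,0,0,0,10]]' >/dev/null && python3 ck.py 2 &&
python3 -m creep '[[0,0,0,0.02,0,0,10],[0,0,0,0,0,0,10]]' >/dev/null && python3 ck.py 2 &&
python3 -m creep '[[0,0,0,0.02,0,0,10],[0,0,0,0,0,0,10]]' >/dev/null && python3 ck.py 2 &&
python3 -m creep '[[0,0,0,0.02,0,0,10],[0,0,0,0,0,0,10]]' >/dev/null && python3 ck.py 2 &&
python3 -m creep '[[0,0,0,0.02,0,0,10],[0,0,0,0,0,0,10]]' >/dev/null && python3 ck.py 2 &&
python3 -m creep '[[0,0,0,0.02,0,0,10],[0,0,0,0,0,0,10]]' >/dev/null && python3 ck.py 2 &&
python3 -m creep '[[0,0,0,0.02,0,0,10],[0,0,0,0,0,0,10]]' >/dev/null && python3 ck.py 2 &&
python3 -m creep '[[0,0,0,0.02,0,0,10],[0,0,0,0,0,0,10]]' >/dev/null && python3 ck.py 2 &&
python3 -m creep '[[0,0,0,0.02,0,0,10],[0,0,0,0,0,0,10]]' >/dev/null && python3 ck.py 2 &&
python3 -m creep '[[0,0,0,0.02,0,0,10],[0,0,0,0,0,0,10]]' >/dev/null && python3 ck.py 2 &&
python3 -m creep '[[0,0,0,0.02,0,0,10],[0,0,0,0,0,0,10]]' >/dev/null && python3 ck.py 2; python3 -c "
from st import *
st(637,216.3)"
```

```text
25.9 [0.38, 0.67, 0.42]
25.73 [-0.07, -0.33, 0.55]
25.55 [-0.03, -0.42, 0.31]
25.31 [0.1, 0.01, -0.05]
25.12 [0.31, -0.26, 0.38]
24.96 [-0.18, -0.09, 0.23]
24.73 [-0.5, 0.56, 0.17]
24.53 [-0.17, -0.07, 0.27]
24.32 [0.55, 0.28, -0.52]
24.15 [-0.09, 0.36, -0.75]
23.94 [0.22, 0.31, 0.04]
23.74 [-0.51, -0.19, 0.67]
23.55 [-0.98, -0.32, 0.43]
23.34 [0.25, 0.97, -0.59]
23.13 [0.9, 0.04, -0.13]
22.94 [-0.46, -0.17, -0.64]
22.86 [-0.12, 0.04, 1.11]
t 10.15 tcp [637.87 217.31  22.86] F [-0.12  0.04  1.11] w 8.9 J [  35.4   30.6  -12.3    0.   -47.1 -143. ]
 yaw tool-y 72.40 tool-z -17.60 tilt(deg y,z) 0.01 0.01
 go tool-yz mm [-1.2 -0.5]
```

```bash
python3 -m creep '[[0,0,0,0.005,0,0,10],[0,0,0,0,0,0,10]]' >/dev/null && python3 ck.py 3 &&
python3 -m creep '[[0,0,0,0.005,0,0,10],[0,0,0,0,0,0,10]]' >/dev/null && python3 ck.py 3 &&
python3 -m creep '[[0,0,0,0.005,0,0,10],[0,0,0,0,0,0,10]]' >/dev/null && python3 ck.py 3 &&
python3 -m creep '[[0,0,0,0.005,0,0,10],[0,0,0,0,0,0,10]]' >/dev/null && python3 ck.py 3 ; python3 -m creep '[[0,0,0,0,0,0,10]]' >/dev/null;python3 ck.py 3
```

```text
22.82 [0.01, -0.46, 0.88]
22.82 [0.19, -0.41, 2.93]
22.85 [-1.08, -0.54, 4.62]
22.81 [-1.84, -1.3, 4.75]
```

```bash
python3 -m creep '[[0,0,0,0,-0.1,-0.024,10],[0,0,0,0,-0.2,-0.047,10],[0,0,0,0,-0.3,-0.071,10],[0,0,0,0,-0.3,-0.071,10]]' >/dev/null && python3 ck.py 9 && 
python3 -m creep '[[0,0,0,0,-0.3,-0.071,10],[0,0,0,0,-0.3,-0.071,10],[0,0,0,0,-0.3,-0.071,10],[0,0,0,0,-0.3,-0.071,10]]' >/dev/null && python3 ck.py 9 ; python3 -m creep '[[0,0,0,0,0,0,10]]' >/dev/null;python3 ck.py 3
```

```text
22.84 [0.98, 1.13, 3.42]
22.83 [0.81, 1.19, 4.9]
22.81 [0.1, -0.28, 5.97]
```

```bash
python3 -m creep '[[0,0,0,0,-0.2,-0.047,10],[0,0,0,0,-0.4,-0.095,10],[0,0,0,0,-0.4,-0.095,10],[0,0,0,0,-0.4,-0.095,10],[0,0,0,0,-0.4,-0.095,10]]' >/dev/null && python3 ck.py 9 && 
python3 -m creep '[[0,0,0,0,-0.4,-0.095,10],[0,0,0,0,-0.4,-0.095,10],[0,0,0,0,-0.4,-0.095,10],[0,0,0,0,-0.4,-0.095,10],[0,0,0,0,-0.4,-0.095,10]]' >/dev/null && python3 ck.py 9 && 
python3 -m creep '[[0,0,0,0,-0.4,-0.095,10],[0,0,0,0,-0.4,-0.095,10],[0,0,0,0,-0.4,-0.095,10],[0,0,0,0,-0.4,-0.095,10],[0,0,0,0,-0.4,-0.095,10]]' >/dev/null && python3 ck.py 9 && 
python3 -m creep '[[0,0,0,0,-0.4,-0.095,10],[0,0,0,0,-0.4,-0.095,10],[0,0,0,0,-0.4,-0.095,10],[0,0,0,0,-0.2,-0.047,10]]' >/dev/null && python3 ck.py 9 ; python3 -m creep '[[0,0,0,0,0,0,10]]' >/dev/null;python3 ck.py 3; python3 -c "
from st import *
st(538.8,52.2)"
```

```text
22.82 [1.53, 2.96, 4.55]
22.81 [1.05, 1.28, 5.11]
22.79 [0.72, 1.16, 5.2]
22.8 [0.81, 1.77, 5.81]
22.79 [-0.65, 0.48, 6.56]
t 13.75 tcp [588.44 134.86  22.79] F [-0.65  0.48  6.56] w 8.3 J [  31.4   25.5  -21.9    0.   -42.6 -139.1]
 yaw tool-y 72.39 tool-z -17.61 tilt(deg y,z) -0.01 -0.00
 go tool-yz mm [-93.8 -22.3]
```

```bash
python3 -m creep '[[0,0,0,-0.003,-0.2,-0.047,10],[0,0,0,0,-0.4,-0.095,10],[0,0,0,0,-0.4,-0.095,10],[0,0,0,0,-0.4,-0.095,10],[0,0,0,0,-0.4,-0.095,10],[0,0,0,0,-0.4,-0.095,10]]' >/dev/null && python3 ck.py 9 && 
python3 -m creep '[[0,0,0,0,-0.4,-0.095,10],[0,0,0,0,-0.4,-0.095,10],[0,0,0,0,-0.4,-0.095,10],[0,0,0,0,-0.4,-0.095,10],[0,0,0,0,-0.4,-0.095,10],[0,0,0,0,-0.4,-0.095,10]]' >/dev/null && python3 ck.py 9 && 
python3 -m creep '[[0,0,0,0,-0.4,-0.095,10],[0,0,0,0,-0.4,-0.095,10],[0,0,0,0,-0.4,-0.095,10],[0,0,0,0,-0.4,-0.095,10],[0,0,0,0,-0.4,-0.095,10],[0,0,0,0,-0.4,-0.095,10]]' >/dev/null && python3 ck.py 9 && 
python3 -m creep '[[0,0,0,0,-0.4,-0.095,10],[0,0,0,0,-0.4,-0.095,10],[0,0,0,0,-0.4,-0.095,10],[0,0,0,0,-0.4,-0.095,10],[0,0,0,0,-0.4,-0.095,10],[0,0,0,0,-0.3,-0.05,10]]' >/dev/null && python3 ck.py 9 &&
python3 -m creep '[[-0.01,0,0,0,0,0,10],[-0.02,0,0,0,0,0,10],[-0.02,0,0,0,0,0,10],[-0.017,0,0,0,0,0,10],[0,0,0,0,0,0,10]]' >/dev/null;python3 ck.py 3
cat > look.py <<'E'
import sys;from hf import *;from st import st
def look(tag,crop=True):
    s,R=st();zb=.0198;tc=s['tcp_pos'][:2]*1000;out=[]
    for n,b in(("top",(501.8,-93.84)),("scene",(504.48,-93.16))):
        p,d=r.capture(n);hsv=cv2.cvtColor(p,cv2.COLOR_BGR2HSV);v,u=np.mgrid[:420,:560];W=atz(n,u,v,zb+.003)
        am=((hsv[...,0]>8)&(hsv[...,0]<24)&(hsv[...,1]>150)&(hsv[...,2]>60)&(abs(W[...,0]-tc[0]/1000)<.1)&(abs(W[...,1]-tc[1]/1000)<.1)).astype(np.uint8)
        if am.sum()>50:
            q=rect(n,cv2.morphologyEx(am,cv2.MORPH_CLOSE,np.ones((15,15))),zb+.003);a=np.radians(-103.75);dx,dy=q[:2]-np.array(b)
            print(n,q,'in home: x %.1f y %.1f'%(dx*np.cos(a)+dy*np.sin(a),-dx*np.sin(a)+dy*np.cos(a)))
        c=proj(n,np.array([.52,-.03,zb]))[0].astype(int);out.append(cv2.resize(p[c[1]-50:c[1]+50,c[0]-50:c[0]+50],(400,400),interpolation=cv2.INTER_CUBIC))
    cv2.imwrite(f"pics/{tag}.png",np.hstack(out))
look(sys.argv[1])
E
python3 look.py l1
```

```text
22.8 [1.22, 1.12, 4.94]
22.79 [1.11, 1.22, 5.95]
22.76 [0.32, 0.99, 5.27]
22.76 [1.29, 1.83, 5.81]
22.76 [-0.08, -0.62, 6.41]
t 16.65 tcp [539.35  52.84  22.76] F [-0.08 -0.62  6.41] w 8.4 J [  26.3   20.9  -30.     0.   -39.1 -130.1]
 yaw tool-y 76.27 tool-z -13.73 tilt(deg y,z) -0.03 -0.02
top [506.7  59.9  79.8  12.9  75.4] in home: x -150.5 y -31.8Traceback (most recent call last):
  File "look.py", line 12, in <module>
    look(sys.argv[1])
    ~~~~^^^^^^^^^^^^^
  File "look.py", line 10, in look
    c=proj(n,np.array([.52,-.03,zb]))[0].astype(int);out.append(cv2.resize(p[c[1]-50:c[1]+50,c[0]-50:c[0]+50],(400,400),interpolation=cv2.INTER_CUBIC))
                                                                             ~^^^
IndexError: invalid index to scalar variable.
```

```bash
sed -i 's/zb\]))\[0\]/zb]))/' look.py; python3 look.py l1
```

```text
t 16.7 tcp [539.31  52.8   22.75] F [-0.28 -1.59  7.  ] w 8.4 J [  26.3   20.9  -30.     0.   -39.1 -130.1]
 yaw tool-y 76.24 tool-z -13.76 tilt(deg y,z) -0.03 -0.02
top [506.7  59.9  79.8  12.9  75.4] in home: x -150.5 y -31.8
scene [540.6  51.6  88.3  71.7  72.4] in home: x -149.2 y 0.7
```

View pics/l1.png

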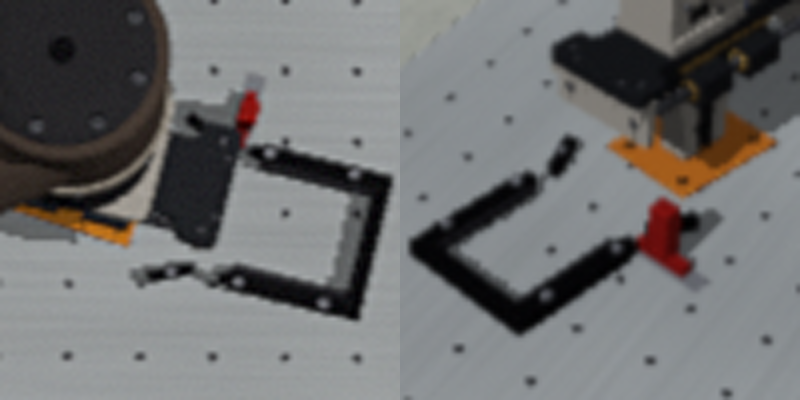

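Run:
```python
from hf import *
zb=.0198
for n,b in(("top",(501.8,-93.84)),("scene",(504.48,-93.16))):
    p,d=r.capture(n);hsv=cv2.cvtColor(p,cv2.COLOR_BGR2HSV).copy()
    c=proj(n,np.array([.5393,.0528,zb+.003]));u0,v0=np.round(c-32).astype(int)
    big=cv2.resize(p[v0:v0+64,u0:u0+64],None,fx=6,fy=6,interpolation=cv2.INTER_CUBIC).astype(int)
    m=((big[...,2]-big[...,0]>55)&(big[...,2]>big[...,1]+20)).astype(np.uint8)
    ct=np.vstack([q[:,0] for q in cv2.findContours(m,0,cv2.CHAIN_APPROX_NONE)[0] if cv2.contourArea(q)>100])
    w=atz(n,(ct[:,0]+.5)/6-.5+u0,(ct[:,1]+.5)/6-.5+v0,zb+.003)[:,:2]*1000
    a=np.radians(-103.75);D=w-np.array(b);X=D[:,0]*np.cos(a)+D[:,1]*np.sin(a);Y=-D[:,0]*np.sin(a)+D[:,1]*np.cos(a)
    print(n,'X',X.min(),X.max(),'Y',Y.min(),Y.max())
    for s in(1,-1):
        # long edges: for X bins take extreme Y
        for A,B,lab in((X,Y,'long'),(Y,X,'short')):
            bins=np.arange(-200,60,3);pts=[(k+1.5,(B[(A>=k)&(A<k+3)]*s).max()*s) for k in bins if ((A>=k)&(A<k+3)).any()]
            pts=np.array(pts)[2:-2]
            if len(pts)<5:continue
            ref=np.median(pts[:,1]);f=None;k=np.ones(len(pts),bool)
            for _ in range(6):
                f=np.polyfit(pts[k,0],pts[k,1],1);res=abs(pts[:,1]-np.polyval(f,pts[:,0]));k=res<max(.8,np.median(res))
            mid=-149 if lab=='long' else 0
            print(' ',lab,'side',s,'at mid %.1f slope deg %.1f'%(np.polyval(f,mid),np.degrees(np.arctan(f[0]))),'n',k.sum(),len(pts))
```

```text
top X -190.96274850545757 -108.4831648648219 Y -40.32258163917654 -22.606401347408756
  long side 1 at mid -29.8 slope deg 0.6 n 17 24
  long side -1 at mid -37.7 slope deg -4.4 n 24 24
scene X -193.53087387061936 -46.0426858149558 Y -41.14144366598933 81.69471991030385
  long side 1 at mid 39.3 slope deg 6.6 n 22 44
  short side 1 at mid -95.7 slope deg 34.3 n 15 31
  long side -1 at mid -33.5 slope deg 40.1 n 22 44
  short side -1 at mid -169.8 slope deg -46.0 n 15 31
```

```bash
cat > ck.py <<'E'
import sys;from plant import r;import numpy as np
from scipy.spatial.transform import Rotation as Ro
s=r.get_state();f=s['contact_force'];R=Ro.from_euler('xyz',s['eef_rot'],degrees=True).as_matrix()
print(round(s['tcp_pos'][2]*1000,2),np.round(f,2),'Mtool',np.round(R.T@s['moment'],2),flush=True)
sys.exit(1 if abs(f[2])>float(sys.argv[1]) else 0)
E
python3 ck.py 3
python3 -m creep '[[0,0,0,-0.1,0,0,10],[0,0,0,-0.3,0,0,10],[0.035,0,0,0,0,0,45],[0.04,0,0,0,0,0,45],[0,0,0,0,0,0,45],[0,0,0,0,0,0,45],[0,0,0,0,0,0,45],[0,0,0,0,0,0,45]]'
python3 ck.py 3
python3 look.py l2 | grep -v scene
```

```text
22.77 [-0.01 -0.99  6.92] Mtool [-0.01 -0.05 -0.17]
time_s: 17.7
tcp_pos: [0.5396, 0.0532, 0.0266]
eef_rot: [-143.4, 90.0, -161.4]
contact_force: [-0.9, 0.4, 0.6]
gripper_width: 0.0392
26.57 [-0.9   0.43  0.57] Mtool [ 0.06 -0.04 -0.01]
t 17.7 tcp [539.58  53.23  26.57] F [-0.9   0.43  0.57] w 39.2 J [  26.3   20.6  -29.8   -0.   -39.6 -134.4]
 yaw tool-y 71.97 tool-z -18.03 tilt(deg y,z) -0.01 -0.01
top [509.3  60.9  81.3  14.9  71.9] in home: x -152.1 y -29.5
```

```bash
python3 -m creep '[[0,0,-0.002,0.2,0,0,45],[0,0,0,0.12,0,0,45],[0,0,0,0,0,0,45],[0,0,0,0,0,0,45]]' >/dev/null; python3 ck.py 2 &&
python3 -m creep '[[0,0,0,0.01,0,0,45],[0,0,0,0,0,0,45]]' >/dev/null && python3 ck.py 2 &&
python3 -m creep '[[0,0,0,0.01,0,0,45],[0,0,0,0,0,0,45]]' >/dev/null && python3 ck.py 2 &&
python3 -m creep '[[0,0,0,0.01,0,0,45],[0,0,0,0,0,0,45]]' >/dev/null && python3 ck.py 2 &&
python3 -m creep '[[0,0,0,0.01,0,0,45],[0,0,0,0,0,0,45]]' >/dev/null && python3 ck.py 2 &&
python3 -m creep '[[0,0,0,0.005,0,0,45],[0,0,0,0,0,0,45]]' >/dev/null && python3 ck.py 2 &&
python3 -m creep '[[0,0,0,0.005,0,0,45],[0,0,0,0,0,0,45]]' >/dev/null && python3 ck.py 2 &&
python3 -m creep '[[0,0,0,0.005,0,0,45],[0,0,0,0,0,0,45]]' >/dev/null && python3 ck.py 2 &&
python3 -m creep '[[0,0,0,0.005,0,0,45],[0,0,0,0,0,0,45]]' >/dev/null && python3 ck.py 2
python3 -m creep '[[0,0,0,0,0,0,45]]'>/dev/null; python3 ck.py 2
```

```text
23.34 [-0.86  0.2  -0.76] Mtool [ 0.05 -0.04 -0.01]
23.37 [ 0.1   0.85 -0.1 ] Mtool [ 0.01 -0.05 -0.04]
23.24 [ 0.26 -0.3  -0.89] Mtool [ 0.02 -0.02 -0.01]
23.15 [-0.52 -0.33 -1.07] Mtool [-0.   -0.06 -0.04]
23.03 [ 0.13 -0.4   0.45] Mtool [-0.04 -0.09 -0.05]
22.98 [0.3  0.3  0.15] Mtool [ 0.01 -0.03 -0.05]
22.94 [0.19 0.09 0.69] Mtool [-0.01 -0.01 -0.01]
22.86 [-0.   -0.52  0.5 ] Mtool [ 0.01 -0.04 -0.02]
22.85 [-0.52 -0.46 -0.47] Mtool [-0.01 -0.01 -0.01]
22.84 [-0.31 -0.25  0.48] Mtool [-0.03 -0.03 -0.02]
```

```bash
python3 -m creep '[[0,0,0,0.005,0,0,45],[0,0,0,0,0,0,45]]' >/dev/null && python3 ck.py 3 &&
python3 -m creep '[[0,0,0,0.005,0,0,45],[0,0,0,0,0,0,45]]' >/dev/null && python3 ck.py 3 &&
python3 -m creep '[[0,0,0,0.005,0,0,45],[0,0,0,0,0,0,45]]' >/dev/null && python3 ck.py 3 &&
python3 -m creep '[[0,0,0,0.005,0,0,45],[0,0,0,0,0,0,45]]' >/dev/null && python3 ck.py 3 &&
python3 -m creep '[[0,0,0,0.005,0,0,45],[0,0,0,0,0,0,45]]' >/dev/null && python3 ck.py 3 &&
python3 -m creep '[[0,0,0,0.005,0,0,45],[0,0,0,0,0,0,45]]' >/dev/null && python3 ck.py 3
python3 -m creep '[[0,0,0,0,0,0,45],[0,0,0,0,0,0,45]]'>/dev/null; python3 ck.py 2
```

```text
22.86 [-1.11 -0.5   1.14] Mtool [ 0.02  0.13 -0.08]
22.84 [-1.11  0.57  1.67] Mtool [-0.05  0.1  -0.07]
22.82 [-0.33 -0.11  2.89] Mtool [ 0.01  0.18 -0.06]
22.8 [-1.62  0.08  4.8 ] Mtool [-0.03  0.4  -0.18]
22.8 [-1.5   0.64  5.46] Mtool [-0.04  0.41 -0.14]
```

```bash
cat > avg.py <<'E'
from plant import r;import numpy as np
from scipy.spatial.transform import Rotation as Ro
L=[]
for k in range(4):
    r.capture("top");s=r.get_state();R=Ro.from_euler('xyz',s['eef_rot'],degrees=True).as_matrix();L.append(np.r_[R.T@s['contact_force'],R.T@s['moment']])
L=np.array(L);print('t',s['time_s'],'Ftool',np.round(L.mean(0)[:3],2),'M',np.round(L.mean(0)[3:],3),'sd',np.round(L.std(0),2))
E
python3 avg.py
```

```text
t 21.1 Ftool [-5.1  -0.8  -1.18] M [-0.024  0.4   -0.178] sd [0.49 0.22 0.35 0.04 0.04 0.01]
```

```bash
python3 -m creep '[[-0.01,0,0,0,0,0,45],[-0.01,0,0,0,0,0,45],[-0.015,0,0,0,0,0,45],[-0.015,0,0,0,0,0,45],[-0.015,0,0,0,0,0,45],[-0.01,0,0,0,0,0,45],[0,0,0,0,0,0,45]]' >/dev/null;python3 ck.py 9; python3 look.py l3; python3 avg.py
cat > edge.py <<'E'
# lower long edge of the amber plate in the top view, in the home frame
import sys;from hf import *
n,b="top",(501.8,-93.84);p,d=r.capture(n);s=r.get_state()['tcp_pos'];zb=.0198;xc=float(sys.argv[1])
u0,v0=np.round(proj(n,np.array([s[0],s[1],zb+.003]))-32).astype(int)
big=cv2.resize(p[v0:v0+64,u0:u0+64],None,fx=6,fy=6,interpolation=cv2.INTER_CUBIC).astype(int)
m=((big[...,2]-big[...,0]>55)&(big[...,2]>big[...,1]+20));V,U=np.nonzero(m)
w=atz(n,(U+.5)/6-.5+u0,(V+.5)/6-.5+v0,zb+.003)[:,:2]*1000
a=np.radians(-103.75);D=w-np.array(b);X=D[:,0]*np.cos(a)+D[:,1]*np.sin(a);Y=-D[:,0]*np.sin(a)+D[:,1]*np.cos(a)
P=np.array([(k+1.5,Y[(X>=k)&(X<k+3)].min()) for k in np.arange(-220,60,3) if ((X>=k)&(X<k+3)).sum()>20])[2:-2]
k=np.ones(len(P),bool)
for _ in range(6):
    f=np.polyfit(P[k,0],P[k,1],1);e=abs(P[:,1]-np.polyval(f,P[:,0]));k=e<max(.8,np.median(e))
print('edge at x=%.0f: y %.1f (centred: -37.5) slope %.1f deg'%(xc,np.polyval(f,xc),np.degrees(np.arctan(f[0]))),k.sum(),len(P),'X range',X.min().round(1),X.max().round(1))
h=np.array([s[0]*1000-503.1,s[1]*1000+93.5]);print('tcp in home',np.round([h@[np.cos(a),np.sin(a)],h@[-np.sin(a),np.cos(a)]],1))
E
python3 edge.py -150
```

```text
22.77 [1.28 0.32 4.01] Mtool [ 0.09 -0.45  0.3 ]
t 21.8 tcp [539.99  53.47  22.77] F [1.28 0.32 4.01] w 39.5 J [ 2.640e+01  2.100e+01 -3.000e+01  1.000e-01 -3.910e+01 -1.302e+02]
 yaw tool-y 76.27 tool-z -13.73 tilt(deg y,z) -0.09 0.02
top [509.   60.2  83.2  16.2  73.7] in home: x -151.3 y -29.6
scene [539.   52.   87.9  73.4  74.1] in home: x -149.2 y -1.0
t 22.1 Ftool [-5.08  0.98  0.7 ] M [ 0.03  -0.367  0.434] sd [0.27 0.34 0.34 0.04 0.02 0.03]
edge at x=-150: y -38.3 (centred: -37.5) slope -3.2 deg 26 26 X range -195.3 -107.7
tcp in home [-151.5    0.8]
```

```bash
python3 -m creep '[[0,0,0.001,0,0,0,45],[-0.01,0,0,0,0,0,45],[-0.015,0,0,0,0,0,45],[-0.015,0,0,0,0,0,45],[-0.01,0,0,0,0,0,45],[0,0,0,0,0,0,45]]' >/dev/null;python3 ck.py 9; python3 avg.py
python3 edge.py -150;python3 look.py l3
```

```text
22.74 [0.81 0.48 5.94] Mtool [-0.   -0.16  0.14]
t 22.95 Ftool [-5.9   0.16  0.55] M [-0.002 -0.213  0.117] sd [0.45 0.43 0.26 0.02 0.04 0.03]
edge at x=-150: y -38.7 (centred: -37.5) slope -1.1 deg 26 26 X range -195.8 -106.6
tcp in home [-151.2    0.6]
t 23.0 tcp [539.66  53.26  22.77] F [ 0.19 -0.58  6.16] w 39.3 J [ 2.640e+01  2.100e+01 -3.000e+01  1.000e-01 -3.910e+01 -1.273e+02]
 yaw tool-y 79.11 tool-z -10.89 tilt(deg y,z) -0.06 -0.01
top [509.1  60.6  86.4  17.2  75.4] in home: x -151.7 y -29.6
scene [538.5  51.1  88.5  73.2  76.8] in home: x -148.2 y -1.2
```

```bash
python3 -m creep '[[-0.01,0,0,0,-0.1,0.03,45],[-0.01,0,0,0,-0.2,0.03,45],[0,0,0,0,-0.4,0.02,45],[0,0,0,0,-0.4,0.01,45],[0,0,0,0,-0.4,-0.01,45],[0,0,0,0,-0.4,-0.028,45],[0,0,0,0,-0.3,-0.02,45]]' >/dev/null;python3 ck.py 9 && 
python3 -m creep '[[0,0,0,0,-0.3,-0.02,45],[0,0,0,0,-0.3,-0.02,45],[0,0,0,0,-0.3,-0.02,45],[0,0,0,0,-0.3,-0.02,45],[0,0,0,0,-0.3,-0.02,45],[0,0,0,0,-0.2,-0.014,45]]' >/dev/null;python3 ck.py 9;python3 avg.py; python3 edge.py -111; python3 look.py l4
```

```text
22.78 [0.33 1.52 6.46] Mtool [-0.04 -0.05  0.58]
22.77 [1.   0.96 5.59] Mtool [ 0.03 -0.04  0.55]
t 24.6 Ftool [-5.91 -0.54 -0.04] M [ 0.003 -0.267 -0.054] sd [0.53 0.43 0.65 0.01 0.03 0.11]
edge at x=-111: y -36.9 (centred: -37.5) slope 0.0 deg 25 28 X range -151.0 -44.5
tcp in home [-112.1    2.4]
t 24.65 tcp [532.04  14.79  22.76] F [0.53 0.08 5.57] w 39.6 J [ 2.270e+01  2.020e+01 -3.130e+01  1.000e-01 -3.860e+01 -1.226e+02]
 yaw tool-y 80.24 tool-z -9.76 tilt(deg y,z) -0.07 -0.03
top [500.9  18.6  81.2  17.8  77.1] in home: x -109.0 y -27.6
scene [531.   13.5  88.2  72.1  77. ] in home: x -109.9 y 0.4
```

```bash
python3 -m creep '[[0,0,0,0,-0.2,-0.014,45],[0,0,0,0,-0.3,-0.02,45],[0,0,0,0,-0.3,-0.02,45],[0,0,0,0,-0.3,-0.02,45],[0,0,0,0,-0.3,-0.02,45],[0,0,0,0,-0.3,-0.02,45],[0,0,0,0,-0.3,-0.02,45],[0,0,0,0,-0.3,-0.02,45]]' >/dev/null;python3 ck.py 9 && 
python3 -m creep '[[0,0,0,0,-0.3,-0.02,45],[0,0,0,0,-0.3,-0.02,45],[0,0,0,0,-0.3,-0.02,45],[0,0,0,0,-0.3,-0.02,45],[0,0,0,0,-0.3,-0.02,45],[0,0,0,0,-0.3,-0.02,45],[0,0,0,0,-0.2,-0.014,45]]' >/dev/null;python3 ck.py 9; python3 avg.py; python3 edge.py -68; python3 look.py l5
```

```text
22.77 [0.59 0.85 5.26] Mtool [-0.01 -0.05  0.55]
22.78 [0.35 1.39 4.38] Mtool [0.02 0.01 0.63]
t 26.45 Ftool [-5.4  -0.39  0.23] M [-0.004 -0.256 -0.079] sd [0.43 0.74 0.32 0.02 0.03 0.09]
edge at x=-68: y -36.8 (centred: -37.5) slope -0.1 deg 19 21 X range -98.3 -23.4
tcp in home [-68.9   2.4]
t 26.5 tcp [521.86 -27.13  22.73] F [ 0.71 -0.81  6.05] w 39.5 J [ 1.860e+01  1.950e+01 -3.250e+01  1.000e-01 -3.810e+01 -1.184e+02]
 yaw tool-y 80.24 tool-z -9.76 tilt(deg y,z) -0.08 -0.04
top [489.4 -26.9  73.1  16.8  77.4] in home: x -62.1 y -28.0
scene [528.8 -33.9 106.1  63.1  56.9] in home: x -63.3 y 9.5
```

View pics/l5.png

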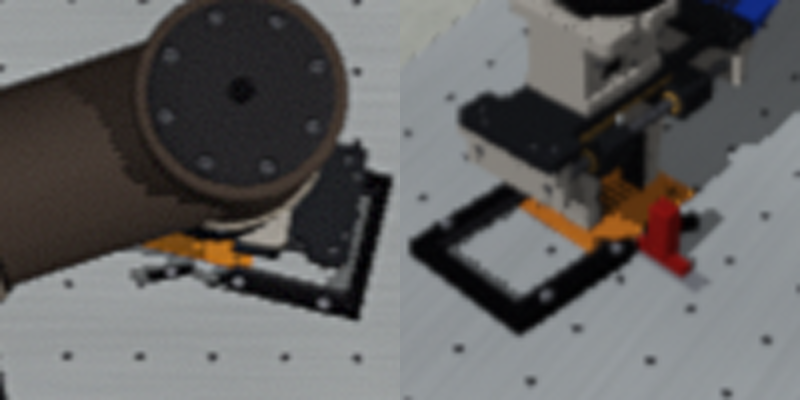

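```bash
python3 -m creep '[[0,0,0,0,-0.2,-0.014,45],[0,0,0,0,-0.3,-0.02,45],[0,0,0,0,-0.3,-0.02,45],[0,0,0,0,-0.3,-0.02,45],[0,0,0,0,-0.3,-0.02,45],[0,0,0,0,-0.3,-0.02,45],[0,0,0,0,-0.3,-0.02,45],[0,0,0,0,-0.3,-0.02,45]]' >/dev/null;python3 ck.py 9 && 
python3 -m creep '[[0,0,0,0,-0.3,-0.02,45],[0,0,0,0,-0.3,-0.02,45],[0,0,0,0,-0.3,-0.02,45],[0,0,0,0,-0.3,-0.02,45],[0,0,0,0,-0.3,-0.02,45],[0,0,0,0,-0.3,-0.02,45],[0,0,0,0,-0.3,-0.02,45],[0,0,0,0,-0.3,-0.02,45]]' >/dev/null;python3 ck.py 9 &&
python3 -m creep '[[0,0,0,0,-0.3,-0.02,45],[0,0,0,0,-0.3,-0.02,45],[0,0,0,0,-0.2,-0.014,45],[0,0,0,0,-0.1,-0.007,45]]' >/dev/null;python3 ck.py 9; python3 avg.py; python3 edge.py -12; python3 look.py l6
```

```text
22.75 [0.51 0.98 4.69] Mtool [ 0.04 -0.04  0.52]
22.77 [-0.17  1.46  5.47] Mtool [ 0.01 -0.1   0.59]
22.76 [-0.18  1.92  5.25] Mtool [-0.01 -0.05  0.57]
t 28.8 Ftool [-5.43 -0.26  0.21] M [-0.004 -0.216  0.037] sd [0.34 0.37 0.28 0.03 0.01 0.04]
edge at x=-12: y -33.3 (centred: -37.5) slope -1.8 deg 15 17 X range -27.2 33.5
tcp in home [-12.9   2.5]
t 28.85 tcp [508.62 -81.54  22.74] F [ 0.23 -0.76  5.5 ] w 39.5 J [ 1.280e+01  1.890e+01 -3.340e+01  1.000e-01 -3.770e+01 -1.126e+02]
 yaw tool-y 80.24 tool-z -9.76 tilt(deg y,z) -0.07 -0.04
top [475.1 -83.7  69.7  13.5  77.6] in home: x -3.5 y -28.3
scene [508.1 -82.8  93.   63.5  71.9] in home: x -10.9 y 1.1
```

```bash
python3 -m creep '[[0,0,0,0,-0.1,-0.007,45],[0,0,0,0,-0.1,-0.007,45],[0,0,0,0,-0.1,-0.007,45],[0,0,0,0,-0.1,-0.007,45],[0,0,0,0,-0.1,-0.007,45],[0,0,0,0,-0.1,-0.007,45],[0,0,0,0,-0.1,-0.007,45],[0,0,0,0,-0.1,-0.007,45]]' >/dev/null;python3 ck.py 9 &&
python3 -m creep '[[0,0,0,0,-0.1,-0.007,45]]' >/dev/null;python3 ck.py 9 &&
python3 -m creep '[[0,0,0,0,-0.1,-0.007,45]]' >/dev/null;python3 ck.py 9 &&
python3 -m creep '[[0,0,0,0,-0.1,-0.007,45]]' >/dev/null;python3 ck.py 9 &&
python3 -m creep '[[0,0,0,0,-0.05,-0.003,45]]' >/dev/null;python3 ck.py 9 ; python3 edge.py 0;python3 look.py l7
```

```text
22.74 [0.79 1.31 5.1 ] Mtool [-0.   -0.07  0.54]
22.75 [-0.26  1.54  4.89] Mtool [-0.01 -0.06  0.5 ]
22.75 [0.82 1.34 4.29] Mtool [ 0.03 -0.1   0.6 ]
22.75 [1.21 1.24 5.41] Mtool [ 0.04 -0.09  0.58]
22.75 [0.09 1.56 5.59] Mtool [ 0.03 -0.09  0.57]
edge at x=0: y -33.5 (centred: -37.5) slope -1.3 deg 14 15 X range -14.4 43.2
tcp in home [-1.5  2.6]
t 30.2 tcp [505.94 -92.62  22.74] F [-0.28  0.43  4.71] w 39.2 J [ 1.160e+01  1.890e+01 -3.350e+01  1.000e-01 -3.760e+01 -1.114e+02]
 yaw tool-y 80.24 tool-z -9.76 tilt(deg y,z) -0.06 -0.04
top [471.1 -99.6  59.5  12.6  77.8] in home: x 12.9 y -28.5
scene [511.4 -93.1  83.6  46.3  76.1] in home: x -1.7 y 6.7
```

Not at the stop yet; I'll creep in 0.5 mm rows.

```bash
python3 -m creep '[[0,0,0,0,-0.05,-0.003,45]]' >/dev/null;python3 ck.py 9 ;
python3 -m creep '[[0,0,0,0,-0.05,-0.003,45]]' >/dev/null;python3 ck.py 9 ;
python3 -m creep '[[0,0,0,0,-0.05,-0.003,45]]' >/dev/null;python3 ck.py 9 ;
python3 -m creep '[[0,0,0,0,-0.05,-0.003,45]]' >/dev/null;python3 ck.py 9 ;python3 avg.py
```

```text
22.75 [0.88 1.48 5.21] Mtool [-0.01 -0.08  0.59]
22.75 [0.12 1.69 5.9 ] Mtool [-0.05 -0.03  0.64]
22.76 [0.61 2.89 5.09] Mtool [ 0.04 -0.14  0.93]
22.76 [1.14 2.13 4.41] Mtool [ 0.01 -0.12  0.84]
t 30.9 Ftool [-4.96  2.48 -0.36] M [ 0.009 -0.056  0.935] sd [0.31 0.2  0.67 0.01 0.03 0.03]
```

```bash
python3 -m creep '[[0,0,0,0,-0.03,-0.002,45]]' >/dev/null;python3 ck.py 9 ;
python3 -m creep '[[0,0,0,0,-0.03,-0.002,45]]' >/dev/null;python3 ck.py 9 ;
python3 -m creep '[[0,0,0,0,-0.03,-0.002,45]]' >/dev/null;python3 ck.py 9 ;
python3 -m creep '[[0,0,0,0,-0.03,-0.002,45]]' >/dev/null;python3 ck.py 9 ;python3 avg.py;python3 edge.py 0; python3 look.py l8
```

```text
22.77 [0.86 2.14 4.34] Mtool [ 0.07 -0.1   0.85]
22.77 [0.14 2.25 5.  ] Mtool [ 0.01 -0.13  0.8 ]
22.76 [0.73 2.4  3.51] Mtool [ 0.06 -0.11  0.81]
22.77 [0.99 0.6  3.58] Mtool [ 0.02 -0.11  0.79]
t 31.5 Ftool [-4.48  1.65  0.57] M [-0.02  -0.169  0.698] sd [0.27 0.4  0.43 0.05 0.02 0.06]
edge at x=0: y -33.4 (centred: -37.5) slope -1.5 deg 14 16 X range -12.9 45.2
tcp in home [1.7 2.8]
t 31.55 tcp [505.43 -95.83  22.76] F [1.43 1.26 3.58] w 39.2 J [ 1.12e+01  1.89e+01 -3.36e+01  1.00e-01 -3.76e+01 -1.11e+02]
 yaw tool-y 80.25 tool-z -9.75 tilt(deg y,z) -0.06 -0.02
top [ 470.1 -102.6   58.7   11.8   74.4] in home: x 16.0 y -28.7
scene [511.3 -93.5  82.6  45.   77.8] in home: x -1.3 y 6.7
```

View pics/l8.png

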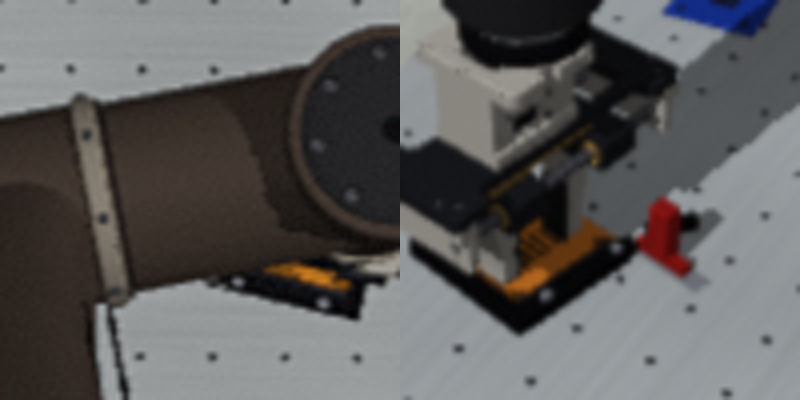

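```bash
python3 -m creep '[[0,0,0,-0.05,0,0,45],[0,0,0,-0.3,0,0,45],[0,0,0,-1.5,0,0,45],[0,0,0,-2.5,0,0,10],[0,0,0,-2.6,0,0,0],[0.07,0,0,0,0,0,0],[0,0,0,0,0,0,0]]';python3 look.py l9
python3 -m creep '[[0,0,0,0,1.3,2.3,0],[0,0,0,0,1.3,2.3,0],[0,0,0,0,1.3,2.3,0],[0,0,0,0,1.4,2.3,0],[0,0,0,0,0,0,0],[0,0,0,0,0,0,0]]';  python3 look.py l10; python3 -c "
from st import *
st(607.8,-65.6)"
```

```text
time_s: 32.35
tcp_pos: [0.5053, -0.0957, 0.0928]
eef_rot: [-53.9, 90.0, -67.7]
contact_force: [-1.4, 0.5, 0.6]
gripper_width: 0.0132
t 32.35 tcp [505.29 -95.75  92.85] F [-1.45  0.49  0.63] w 13.2 J [ 1.120e+01  1.310e+01 -2.960e+01  1.000e-01 -4.730e+01 -1.151e+02]
 yaw tool-y 76.16 tool-z -13.84 tilt(deg y,z) -0.03 0.02
top [476.  -97.8  70.9  20.9  76.3] in home: x 10.0 y -24.1
scene [500.7 -90.9  82.7  68.1  76.1] in home: x -1.3 y -4.2
time_s: 33.05
tcp_pos: [0.6067, -0.0661, 0.0906]
eef_rot: [-145.1, 89.8, -158.8]
contact_force: [-0.3, 0.1, -0.7]
gripper_width: 0.0004
t 33.05 tcp [606.66 -66.13  90.62] F [-0.29  0.14 -0.68] w 0.4 J [  12.1   21.4  -17.4    0.   -51.4 -115.8]
 yaw tool-y 76.30 tool-z -13.70 tilt(deg y,z) -0.12 -0.17
top [517.6 -97.9  90.   38.6  76.2] in home: x 0.2 y 16.3
scene [523.7 -93.5  84.5  34.2  88.8] in home: x -4.2 y 18.8
t 33.15 tcp [606.24 -66.38  91.4 ] F [-0.93  0.3  -0.81] w 0.2 J [  12.1   21.3  -17.5    0.   -51.4 -115.9]
 yaw tool-y 76.26 tool-z -13.74 tilt(deg y,z) -0.10 -0.12
 go tool-yz mm [1.3 1.5]
```

View pics/l10.png

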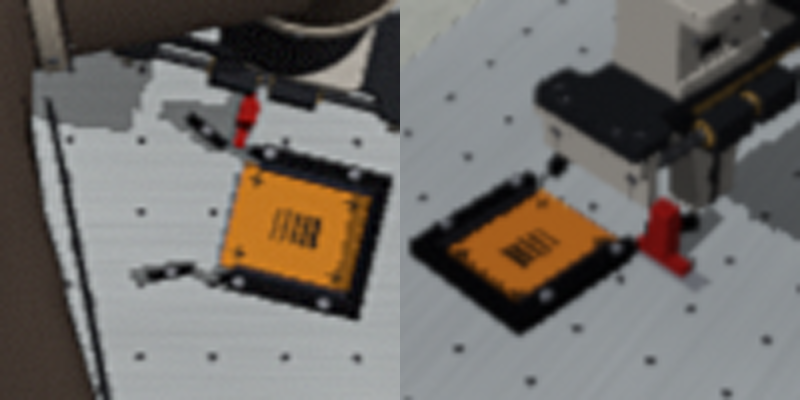

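```bash
python3 -m creep '[[0,0,0,0.5,0.13,0.15,0],[0,0,0,2.0,0,0,0],[0,0,0,2.0,0,0,0],[0,0,0,0.5,0,0,0],[0,0,0,0,0,0,0],[0,0,0,0,0,0,0]]' && python3 ck.py 5 &&
python3 -m creep '[[0,0,0,0,0,-0.3,0],[0,0,0,0,0,-0.3,0],[0,0,0,0,0,-0.3,0],[0,0,0,0,0,-0.3,0]]' >/dev/null; python3 avg.py
python3 -m creep '[[0,0,0,0,0,-0.3,0],[0,0,0,0,0,-0.3,0],[0,0,0,0,0,-0.3,0],[0,0,0,0,0,-0.3,0]]' >/dev/null; python3 avg.py
python3 -m creep '[[0,0,0,0,0,-0.3,0],[0,0,0,0,0,-0.3,0],[0,0,0,0,0,-0.3,0],[0,0,0,0,0,-0.3,0]]' >/dev/null; python3 avg.py;python3 edge.py 0; python3 look.py l11
```

```text
time_s: 33.75
tcp_pos: [0.6096, -0.0653, 0.043]
eef_rot: [-52.4, 89.9, -66.1]
contact_force: [0.3, 1.0, 0.3]
gripper_width: 0.0007
42.98 [0.29 0.96 0.28] Mtool [ 0.03 -0.09 -0.02]
t 34.35 Ftool [-0.11  0.18 -0.86] M [ 0.008 -0.008 -0.025] sd [0.08 0.31 1.01 0.03 0.06 0.02]
t 34.95 Ftool [-0.21  0.56  0.77] M [ 0.013 -0.279  0.076] sd [0.4  0.54 0.37 0.02 0.16 0.06]
t 35.55 Ftool [0.06 0.52 0.31] M [-0.01  -0.159  0.028] sd [0.19 0.42 0.48 0.02 0.23 0.02]
edge at x=0: y -16.4 (centred: -37.5) slope 14.2 deg 29 31 X range -56.3 46.3
tcp in home [-52.5  59.8]
t 35.6 tcp [573.71 -56.7   42.1 ] F [-0.06  0.9  -0.61] w 0.4 J [ 1.380e+01  2.200e+01 -2.460e+01  1.000e-01 -4.350e+01 -1.176e+02]
 yaw tool-y 76.23 tool-z -13.77 tilt(deg y,z) -0.07 -0.06
top [501.2 -94.   90.4  72.2  76.2] in home: x 0.3 y -0.5
scene [509.8 -96.5  78.2  71.5  89.5] in home: x 2.0 y 6.0
```

View pics/l11.png

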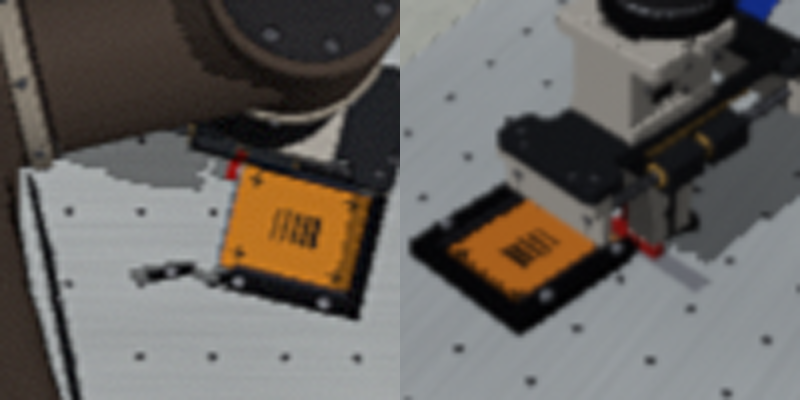

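```bash
python3 -m creep '[[0,0,0,0,0,-0.2,0],[0,0,0,0,0,-0.3,0],[0,0,0,0,0,-0.3,0],[0,0,0,0,0,-0.1,0]]' >/dev/null; python3 ck.py 9
python3 -m creep '[[0,0,0,0,0,-0.1,0],[0,0,0,0,0,0,0]]' >/dev/null; python3 ck.py 9
python3 -m creep '[[0,0,0,0,0,-0.1,0],[0,0,0,0,0,0,0]]' >/dev/null; python3 ck.py 9
python3 -m creep '[[0,0,0,0,0,-0.1,0],[0,0,0,0,0,0,0]]' >/dev/null; python3 ck.py 9; python3 avg.py; python3 edge.py 0
```

```text
42.25 [ 1.45 -0.24 -1.77] Mtool [ 0.   -0.8  -0.23]
42.3 [ 1.84 -0.83 -0.42] Mtool [-0.02 -0.47 -0.04]
42.28 [ 1.66 -1.08 -0.23] Mtool [ 0.07 -0.57 -0.11]
42.27 [ 1.53 -0.48 -0.59] Mtool [-0.   -0.63 -0.1 ]
t 36.9 Ftool [ 0.27 -0.42  1.79] M [ 0.011 -0.596 -0.057] sd [0.28 0.27 0.34 0.03 0.05 0.02]
edge at x=0: y -27.8 (centred: -37.5) slope 14.1 deg 27 31 X range -56.2 46.2
tcp in home [-52.7  48.4]
```

Still about 2 N friction only. I'll go on in small steps until the end stop shows as a force rise.

```bash
python3 -m creep '[[0,0,0,0,0,-0.05,0],[0,0,0,0,0,0,0]]' >/dev/null; python3 ck.py 9
python3 -m creep '[[0,0,0,0,0,-0.05,0],[0,0,0,0,0,0,0]]' >/dev/null; python3 ck.py 9
python3 -m creep '[[0,0,0,0,0,-0.05,0],[0,0,0,0,0,0,0]]' >/dev/null; python3 ck.py 9
python3 -m creep '[[0,0,0,0,0,-0.05,0],[0,0,0,0,0,0,0]]' >/dev/null; python3 ck.py 9; python3 avg.py; python3 edge.py 0
```

```text
42.25 [ 2.17 -0.12 -0.99] Mtool [-0.02 -0.68 -0.09]
42.32 [ 2.56 -2.1  -1.46] Mtool [ 0.01 -1.45 -0.31]
42.36 [ 6.39 -3.51 -3.22] Mtool [-0.08 -2.19 -0.65]
42.4 [ 6.33 -3.98 -3.24] Mtool [-0.   -2.81 -0.87]
t 37.95 Ftool [ 3.97 -2.    7.32] M [-0.029 -2.738 -0.806] sd [0.74 0.1  0.28 0.01 0.02 0.02]
edge at x=0: y -27.8 (centred: -37.5) slope 14.1 deg 27 31 X range -56.2 46.1
tcp in home [-52.8  47.6]
```

```bash
python3 -m creep '[[0,0,0,0,0,0.3,0],[0,0,0,0,0,1.5,0],[0,0,0,0,0,2,0],[0,0,0,-3,0,0,0],[0,0,0,-5,0,0,0],[0,0,0,-3,0,4,0],[0,0,0,0,0,4,0],[0,0,0,0,0,4,0]]';python3 -m creep '[[0,0,0,0,0,2,0],[0,0,0,0,0,0,0],[0,0,0,0,0,0,0]]'; python3 look.py l12
python3 - <<'E'
from h import *
n="top";p,d=r.capture(n)
for n,b in(("top",(501.8,-93.84)),("scene",(504.48,-93.16))):
    p,d=r.capture(n);hsv=cv2.cvtColor(p,cv2.COLOR_BGR2HSV);v,u=np.mgrid[:420,:560];a=np.radians(-103.75)
    W=deproj(n,u,v,d);D=W[...,:2]*1000-np.array(b);X=D@[np.cos(a),np.sin(a)];Y=D@[-np.sin(a),np.cos(a)]
    rd=((hsv[...,0]<6)|(hsv[...,0]>174))&(hsv[...,1]>150)&(hsv[...,2]>50)&(abs(X+52)<30)&(abs(Y)<100)
    t=rd&(W[...,2]>.055);print(n,'red n',rd.sum(),'Y',Y[rd].min(),Y[rd].max(),'top knob',X[t].mean(),Y[t].mean())
    am=((hsv[...,0]>8)&(hsv[...,0]<24)&(hsv[...,1]>150)&(hsv[...,2]>60)&(abs(X)<60)&(abs(Y)<60)).astype(np.uint8)
    q=rect(n,cv2.morphologyEx(am,cv2.MORPH_CLOSE,np.ones((9,9))),.0228);e=q[:2]-np.array(b);print(' plate',q,np.round([e@[np.cos(a),np.sin(a)],e@[-np.sin(a),np.cos(a)]],1))
E
```

```text
time_s: 38.8
tcp_pos: [0.7152, -0.0908, 0.1541]
eef_rot: [11.1, 89.9, -2.7]
contact_force: [-0.1, 1.3, -0.8]
gripper_width: 0.0005
time_s: 39.1
tcp_pos: [0.7325, -0.0956, 0.1508]
eef_rot: [-155.2, 89.8, -169.0]
contact_force: [-0.3, 0.3, 0.6]
gripper_width: 0.0
t 39.1 tcp [732.53 -95.57 150.81] F [-0.26  0.29  0.64] w 0.0 J [   7.6   29.3    4.4    0.   -65.3 -111.4]
 yaw tool-y 76.21 tool-z -13.79 tilt(deg y,z) -0.08 -0.18
top red n 49 Y 11.296237250905817 48.3561055377887 top knob -52.691482035883105 29.817614691360678
 plate [502.  -94.5  91.   72.2  77.4] [0.6 0.4]
scene red n 114 Y 9.156812201639449 50.402923482902665 top knob -47.9354228851047 32.89701267951938
 plate [502.7 -90.1  84.6  69.4  77. ] [-2.5 -2.5]
```

View pics/l12.png

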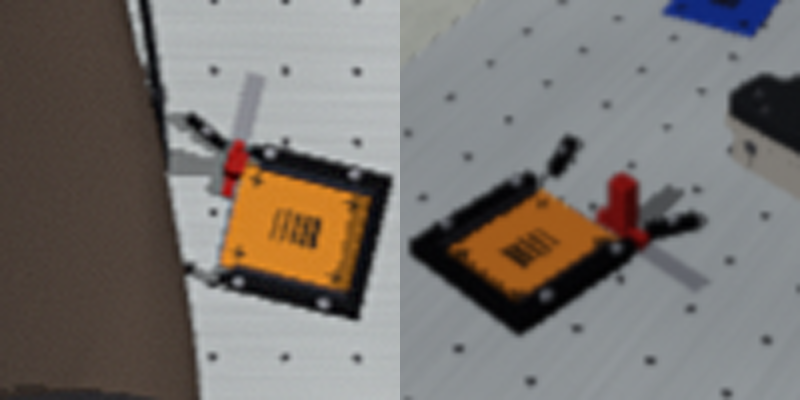

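The gate is across the mouth with its knob at y ≈ 30 (fully shut). The amber plate is in the holder, and the fingers are clear.

```bash
python3 -c "
from plant import r
print(r.close_job())"
```

```text
the job is handed in; nothing more can be done
None
```

The amber plate is in the holder against the end stop, the red gate is shut behind it, and I handed the job in at about 39 s. The hand-in gave no verdict.

- **Slide:** I pressed the plate at about 4–7 N and slid it flat into the holder under the lips. It met the end stop softly, with about 2–3 N of sideways force. I then lifted off and pushed the gate until its end stop showed as a force rise to about 7 N.
- **Turning the plate:** My first try at turning it to line up with the holder didn't work, because it slipped under the nearly closed fingers. I re-pressed with the fingers wider and the tool tilted slightly, and it then came straight to within about a degree.
- **Last checks, top view:** The plate was about 0.6 mm along and 0.4 mm across from home, and about 1° from straight. The gate knob was at y ≈ 29.8 mm, where shut is 30.
- **Disagreement:** The scene camera put the plate at −2.5 / −2.5 mm and the knob at y ≈ 32.9 mm. I put the plate difference down to the near rail hiding part of it, and trusted the top view and the forces.
- **Bystanders:** The blue plate and the other objects were not approached. I did not measure them again afterwards.

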